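# Fold the pawn template over onto the marble tile and catch it

### The arm

A 7-joint arm with a two-finger parallel gripper is mounted at the origin on the work surface. World frame = base frame: x ahead of the robot, y to its left, z up, the work surface at z = 0. Lengths are in mm, angles in rad, forces in N, time in s.
With the tool pointing down it reaches from about 425 to 1025 mm from the base axis. Payload 3.6 kg.
Tool frame: the origin (TCP) lies at the very end of the fingers, on their centre line; the grasp point (between the pads) lies 19 mm behind it; z points along the fingers, y is the direction in which the jaws open and shut (so a half turn about z gives the same grasp; the last joint's range is limited). The gripper opens to 85 mm and grips with 20 to 120 N. Pads are 22 mm wide; open, the fingers measure 114 mm over their backs; the gripper's body (76 mm by 85 mm) begins 54 mm behind the grasp point. The pads swing forward as they close: fully open they stand 13 mm farther back than shut.
Start: joints at [1.216, 0.591, 0.048, 1.609, -0.033, 0.943, -0.034], TCP at [187.646, -700.299, 231.302] pointing down, gripper open.
Joint ranges: [-2.69, 2.69], [-0.47, 2.24], [-1.27, 1.36], [0.19, 2.51], [-1.53, 4.68], [0.08, 2.07], [-3.09, 3.09]. Speed limits (rad/s): [2.57, 2.57, 3.14, 3.14, 3.14, 3.14, 3.14].

### API

Orientations are given as a unit quaternion [x, y, z, w].
In Python, from station import state, capture, camera_params, job_done, boxes_of, mark_of gives the robot as it stands.
- The arm moves only by the tool step_arm, never from a script. Its argument "targets" is a list of rows, each an object of numbers: "dx", "dy", "dz": the shift along the tool's x, y, z in mm; "rx", "ry", "rz": the turn, a rotation vector about the tool's x, y, z in degrees; "jaw": the finger opening in mm, from 0 to 85.4. A call has exactly 10 rows; each row shifts and turns the commanded pose from where the row before left it, along the tool's axes as they then stand; what a row does not reach is not made up. A row lasts 1/12 s, in which the tool goes at most 41.7 mm and 7.16 degrees, less where a joint would pass 70% of its speed; a pose out of reach is approached as far as the arm can. A call is refused whole if a number of a shift passes 41.7 or a number of a turn 7.16, either way. A call with a gripper value outside its range is refused whole. The fingers move at their own pace and stop on an object; "squeeze" is the grip in N (left out, the last holds). Time passes only in rows, so rows that do not move let the fingers close, or fill a call up. It gives the time, the measured TCP pose, the force and the opening at its end, in the units of the state.
- state(): the state, without advancing time (a new reading comes with each control period).
- capture(name): name is "scene" or "top" or "wrist"; returns the picture (420x560x3 uint8, red, green, blue); there is no depth.
- camera_params(name): a dict with "fx", "fy", "cx", "cy" (pixels), "k1" (the pictures are not rectified: a ray, as slopes to the right and down, at radius r is drawn at 1 + k1 r^2 times it, then the intrinsics apply), "T" (4x4, takes a point from camera to world coordinates). Camera axes: x right, y down, z forward; pixel columns grow to the right and rows downward; lengths in mm; the calibration is good to about 2 mm. A picture is of the moment at which its call begins: read the wrist's pose just before it. camera_params takes no time and is no camera call; for the wrist camera it gives the pose at the moment of the call.
- job_done(): hands the job in, once; it reports no verdict.
Trained networks look in the newest picture that a camera, given by its name, has taken for a name from the list of things; names that differ only in an ending like _2 or _b are one class to them, and where a whole thing is asked for, a point or a joint stands for the part that bears it (a point fixed in the world has none). Each returns a list of dicts, best first, with "p" (0 to 1); they miss things now and then, are a little off and sometimes report something else, mostly with a low value. They report only what shows in the picture. A call takes as long as a camera call.
- boxes_of(thing, camera): "extent" ([centre column, centre row, width, height] in pixels, round what is visible of it).
- mark_of(thing, camera): "uv" ([column, row] in pixels: a listed point, or the origin of a listed thing).
The state is a dict: "time_s": time; "joint_positions": joint angles; "qd": joint speeds; "joint_efforts": joint torques, N m; "ee_pos": TCP position; "eef_rot": TCP orientation; "contact_force": force on the tool from outside, world axes, zero at the start; "ft_torque": the same for the moment, N m; "width": opening from 0.0 (shut) to 1.0 (fully open).
Only numpy, scipy, OpenCV 4.12 (cv2) and the standard library are available. Lean on these libraries where they do the work, as an engineer would, in place of code of your own. Each camera call takes 0.05 s, during which the arm holds its last target. There are 200 camera calls.

### The job

Using only fingertips or the outside of the fingers, fold the hinged aluminium template leaf right over its spine until it lies flat on the white marble tile, then push the small steel catch round until its bar points squarely over the leaf and stops. Push only: do not pinch the leaf or the catch, and leave the loose things around the jig where they are.

Things in the scene. Friction and masses are not known exactly. Their poses are not given: they have to be found in the camera images.
- jig: The marking jig, fixed to the bench: plywood board 200 mm (its x) by 390 mm (its y, -175 to +215), 18 mm thick; a white marble tile on its +y half (top at z = 30 mm), a low rubber rest strip (top at 30 mm, y = -125 mm) on its -y half. Origin on the bench surface below the middle of the spine, a steel rod along the jig's x; z up.
- spine (a point): Middle of the spine rod, on the leaf's hinge axis, 33 mm above the bench. The axis runs along the jig's x. Axes as the jig's.
- leaf (a joint): Angle of the template leaf about the spine, rad: 0 = level on the jig's -y side, 1.57 = upright, 3.14 = flat on the tile on the +y side (its stop). Starts ajar over the -y side at 0.4 to 0.85, its underside open from there. The hinge is stiff: the leaf stays at any angle where it is left and does not fall; 1 to 6 N at its free edge moves it.
- leaf_edge (a point): Middle of the leaf's free edge, in its mid-plane, 142 mm from the hinge axis. Turns with the leaf: its -y axis points from the spine to the free edge, its x along the spine; its -z side is the underside at the start and faces up once flipped.
- leaf_mid (a point): Middle of the leaf's plate, 71 mm from the hinge axis, in its mid-plane; axes as leaf_edge. The leaf is a rigid aluminium plate, 150 mm along the spine, reaching 142 mm from the hinge axis (in its mid-plane) to the free edge, 6 mm thick, 0.25 kg, with slits in the outline of a chess pawn, too thin for a finger.
- catch (a joint): Angle of the catch about its upright pivot, rad: 0 = its bar points straight over the tile and leaf, toward the spine (its stop); about 1.57 = its bar lies along the tile's edge, toward the jig's -x (open). Starts at 1.35 to 1.8; turns with light friction (about 1 N at its stud) and stays where left.
- pivot (a point): On the catch's upright pivot axis, 168 mm from the spine on the jig's +y side, at x = 0 of the jig, 44 mm above the bench (mid-height of the bar).
- stud (a point): Half-way up the round upright stud (10 mm across, 22 mm tall, 48 to 70 mm above the bench) that stands on the catch's bar, 40 mm from the pivot axis. The steel bar is 12 mm wide, 46 mm long from the pivot, and lies 40 to 48 mm above the bench; the flipped leaf's top is at 36 mm.
- pawn: Bystander: small marble pawn, 44 mm across, 71 mm tall, loose, upright. Origin under its foot.
- tape: Bystander: yellow tape measure 60 x 62 x 34 mm, loose. Origin under its centre.
- chisel: Bystander: chisel 215 mm long, 24 mm thick, lying along its x, loose. Origin under its middle.
- offcut: Bystander: marble offcut 50 x 75 x 30 mm, loose. Origin under its centre.
- mallet: Bystander: wooden mallet lying down, 245 mm long along its x, head 72 mm across, loose. Origin on the bench under its middle.
- spray: Bystander: grey bottle 64 mm across, 170 mm tall, loose. Origin under its foot.
- pot: Bystander: white ceramic pot 84 mm across, 100 mm tall, loose. Origin under its foot.

How it is judged (in metres and radians):
On the way, in this order (a step that is already met when the one before it is completed fails the run):
1. the leaf lies flat on the tile, the catch still open (value of joint leaf above 3.08 rad and value of joint catch above 0.8 rad), for 0.2 s.
2. the catch's bar points over the flat leaf (value of joint leaf above 3.08 rad and value of joint catch below 0.2 rad), for 0.2 s.
At the end, for the whole second after the job is handed in: The leaf lies flat on the tile (within 0.06 rad of its stop), the catch's bar points over it (within 0.2 rad of its stop), both at rest; no bystander moved over 20 mm or tipped (all of step 2 and velocity of joint leaf between -0.05 and 0.05 rad/s and velocity of joint catch between -0.05 and 0.05 rad/s); the robot touches nothing.
It fails at once if the leaf is pinched between the fingers (x of the grasp point in the frame of leaf_mid between -0.08 and 0.08 m and y of the grasp point in the frame of leaf_mid between -0.075 and 0.055 m and z of the grasp point in the frame of leaf_mid between -0.005 and 0.005 m and contact force between the fingers and anything else above 0.3 N).
It fails at once if the catch's stud or bar is pinched between the fingers (x of the grasp point in the frame of stud between -0.006 and 0.006 m and y of the grasp point in the frame of stud between -0.006 and 0.034 m and z of the grasp point in the frame of stud between -0.019 and 0.011 m and contact force between the fingers and anything else above 0.3 N).
It fails at once if the catch is turned in before the leaf lies down (value of joint leaf below 2.9 rad and value of joint catch below 0.8 rad).
It fails at once if a bystander is moved, lifted or knocked over (distance of any of pawn, tape, chisel, offcut, mallet, spray, pot from where it was at the start of the episode above 0.02 m or angle between any of pawn, tape, chisel, offcut, mallet, spray, pot's own z axis and vertical above 0.35 rad).
It also fails if it takes over 61 s, if anything falls off the work surface, if the arm or the gripper's body presses on something with over 40 N, if the wrist force passes 120 N, or if a joint passes its speed limit or range.

## Working session

There is one attempt and no reset: what is moved stays moved. The work goes in short steps, Python scripts to look and compute and a tool call to move; the robot and the scene stay as the last step left them, time stands still between calls to the robot, and variables do not carry over. Pictures are saved under pics/ and viewed, about 8 in all and at most 12, crops included, and the job is handed in when it is done.

Besides the shell and the picture viewer there is one more tool, called after ">>>" as name(argument=value, ...) on one line, values as JSON. step_arm: Moves the arm, as the interface text tells. Its arguments: {"type":"object","properties":{"targets":{"type":"array"},"squeeze":{"type":"number"}},"required":["targets"]}

```bash
mkdir -p pics; ls; cat > h.py <<'E'
import numpy as np, cv2
from station import *
def ray(cam,uv,P=None):
    P=P or camera_params(cam)
    x=np.array([(uv[0]-P['cx'])/P['fx'],(uv[1]-P['cy'])/P['fy']]);u=x.copy()
    for _ in range(20): u=x/(1+P['k1']*(u@u))
    T=np.array(P['T']);d=T[:3,:3]@np.array([u[0],u[1],1]);return T[:3,3],d/np.linalg.norm(d)
def atz(cam,uv,z,P=None):
    o,d=ray(cam,uv,P);return o+d*(z-o[2])/d[2]
def tri(rays):
    A=0;b=0
    for o,d in rays:
        M=np.eye(3)-np.outer(d,d);A=A+M;b=b+M@o
    p=np.linalg.solve(A,b);return p,[np.linalg.norm((np.eye(3)-np.outer(d,d))@(p-o)) for o,d in rays]
def proj(cam,p,P=None):
    P=P or camera_params(cam);T=np.array(P['T']);c=T[:3,:3].T@(np.array(p)-T[:3,3]);u=c[:2]/c[2];u=u*(1+P['k1']*(u@u))
    return np.array([P['fx']*u[0]+P['cx'],P['fy']*u[1]+P['cy']])
E
python3 - <<'E'
from h import *
for c in ['scene','top']:
    cv2.imwrite(f'pics/{c}0.png',capture(c)[:,:,::-1])
    P=camera_params(c);print(c,P['fx'],P['k1'],np.round(P['T'],3).tolist())
    for t in ['jig','spine','leaf_edge','leaf_mid','pivot','stud','pawn','tape','chisel','offcut','mallet','spray','pot']:
        print(t,[(np.round(m['uv'],1).tolist(),round(m['p'],2)) for m in mark_of(t,c)[:2]])
print(state())
E
```

```text
pics
scene 390.5697587567865 -0.04100096611954613 [[0.44, 0.587, -0.68, 1382.121], [0.898, -0.303, 0.32, -398.568], [-0.018, -0.751, -0.66, 838.227], [0.0, 0.0, 0.0, 1.0]]
jig [([294.6, 227.1], 0.62)]
spine [([290.3, 221.5], 0.89)]
leaf_edge [([249.7, 206.2], 0.71)]
leaf_mid [([271.5, 215.2], 0.93), ([346.0, 256.5], 0.56)]
pivot [([343.3, 205.4], 0.94), ([291.3, 217.5], 0.65)]
stud [([336.9, 194.0], 0.55)]
pawn [([344.9, 254.0], 0.78)]
tape [([304.9, 261.6], 0.7)]
chisel [([247.1, 271.6], 0.55)]
offcut [([283.0, 198.7], 0.52)]
mallet [([410.1, 178.2], 0.87)]
spray [([114.2, 305.5], 0.9), ([288.5, 219.1], 0.61)]
pot [([86.4, 261.3], 0.57)]
top 381.08580976970967 -0.058657197533773 [[-0.013, -0.985, 0.169, 409.566], [-1.0, 0.016, 0.013, -32.455], [-0.016, -0.169, -0.985, 1172.154], [0.0, 0.0, 0.0, 1.0]]
jig [([271.3, 221.3], 0.86)]
spine [([267.3, 219.8], 0.72)]
leaf_edge [([311.7, 223.0], 0.86)]
leaf_mid [([290.0, 221.2], 0.71)]
pivot [([213.9, 208.2], 0.92), ([245.1, 168.0], 0.16)]
stud [([209.0, 223.1], 0.52)]
pawn [([241.1, 168.4], 0.68), ([332.8, 188.2], 0.64)]
tape [([277.9, 172.
[... 231 characters left out ...]
([ 1.21549663,  0.59122272,  0.04842427,  1.60851631, -0.03332192,
        0.94268804, -0.03370669]), 'qd': array([-1.13801461e-03, -1.28524530e-05, -7.55967019e-04, -1.13560572e-03,
        1.59920391e-03,  1.18030242e-03,  2.56544393e-04]), 'joint_efforts': array([-7.03143942e-04, -5.48639596e+01,  1.54573102e+00, -1.98532301e+01,
        9.34031443e-03,  1.54760393e-03,  1.14838281e-05]), 'ee_pos': array([ 187.63591898, -700.29450748,  231.28055855]), 'eef_rot': array([ 9.91445307e-01,  1.30522807e-01, -1.37856940e-05, -1.15201254e-05]), 'contact_force': array([-0.38693509,  1.05895805, -0.48119488]), 'ft_torque': array([-0.03196292,  0.00151721,  0.05742245]), 'width': 1.000130013014716}
```

View pictures.

```bash
python3 - <<'E'
from h import *
for t,a,b in [('spine',(290.3,221.5),(267.3,219.8)),('jig',(294.6,227.1),(271.3,221.3)),('edge',(249.7,206.2),(311.7,223)),('mid',(271.5,215.2),(290,221.2)),('pivot',(343.3,205.4),(213.9,208.2)),('stud',(336.9,194),(209,223.1)),
 ('pawn',(344.9,254),(241.1,168.4)),('tape',(304.9,261.6),(277.9,172.4)),('chisel',(247.1,271.6),(330.8,189.3)),('offcut',(283,198.7),(255.2,268.3)),('mallet',(410.1,178.2),(113.2,231.4)),('spray',(114.2,305.5),(440.8,199.7)),('pot',(86.4,261.3),(466.1,262))]:
    p,r=tri([ray('scene',a),ray('top',b)]);print(t,p.round(1),np.round(r,1))
s=cv2.imread('pics/scene0.png')[130:340,40:460];cv2.imwrite('pics/s1.png',cv2.resize(s,(800,400),interpolation=cv2.INTER_CUBIC))
s=cv2.imread('pics/top0.png')[110:320,80:500];cv2.imwrite('pics/t1.png',cv2.resize(s,(800,400),interpolation=cv2.INTER_CUBIC))
E
```

```text
spine [575.7  11.9  24.1] [6.4 6.4]
jig [578.9  11.8   1. ] [5.7 5.7]
edge [ 552.9 -112.4  115.9] [2.3 2.3]
mid [566.1 -51.8  67.2] [1.5 1.5]
pivot [611.  175.3  52.2] [1.4 1.4]
stud [563.4 184.4  62.2] [4.5 4.5]
pawn [748.3  99.4  -2.8] [2.4 2.4]
tape [729.4 -20.9   6.6] [5.2 5.2]
chisel [ 676.8 -183.3   -6.6] [0.7 0.7]
offcut [431.4  53.8  -3.5] [3.9 3.9]
mallet [550.8 500.4  10.8] [0.2 0.2]
spray [ 6.358e+02 -5.359e+02 -5.000e-01] [7.4 7.4]
pot [ 440.  -590.9    6. ] [2.7 2.7]
```

View pics/s1.png

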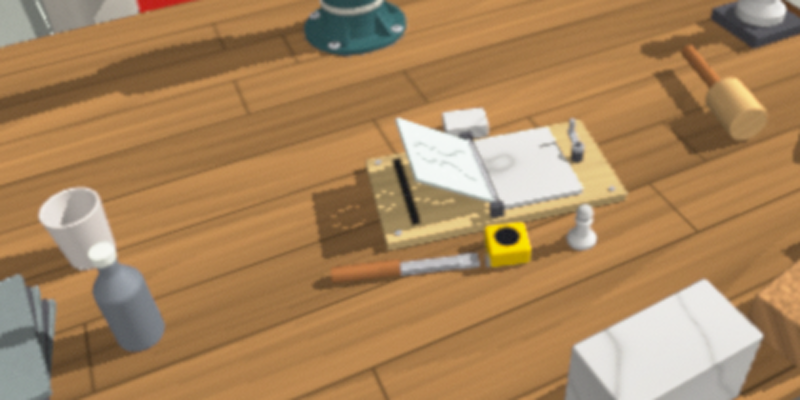

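View pics/t1.png

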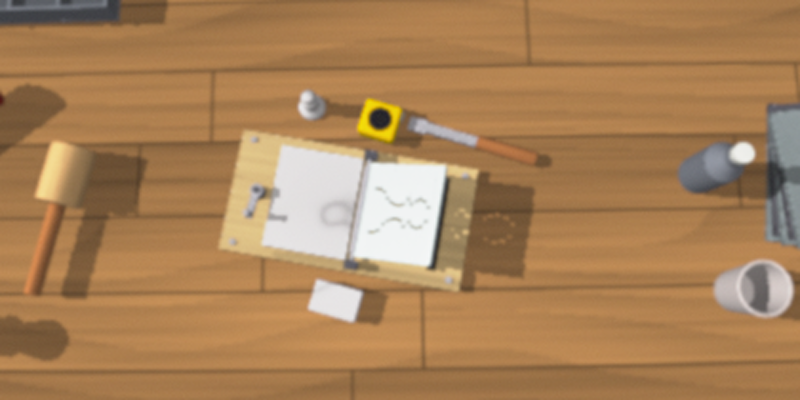

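```bash
cat > fit.py <<'E'
from h import *
from scipy.optimize import least_squares
def model(q):
    x,y,a,l,c=q;R=np.array([[np.cos(a),-np.sin(a),0],[np.sin(a),np.cos(a),0],[0,0,1]])
    J=lambda p:R@np.array(p)+[x,y,0]
    d={'spine':(0,0,33),'jig':(0,0,0),'pivot':(0,168,44),'leaf_edge':(0,-142*np.cos(l),33+142*np.sin(l)),'leaf_mid':(0,-71*np.cos(l),33+71*np.sin(l)),
     'stud':(-40*np.sin(c),168-40*np.cos(c),59),'A':(100,215,18),'B':(100,-175,18),'C':(-100,-175,18),'D':(-100,215,18)}
    return {k:J(v) for k,v in d.items()}
def fit(obs,q0):  # obs: (params,name,uv,w)
    f=lambda q:np.concatenate([w*(proj(None,model(q)[n],P)-uv) for P,n,uv,w in obs])
    r=least_squares(f,q0,loss='soft_l1');return r.x,f(r.x).reshape(-1,2)
E
python3 - <<'E'
from fit import *
S=camera_params('scene');T=camera_params('top')
o=[(S,n,uv,.7) for n,uv in dict(spine=(290.3,221.5),jig=(294.6,227.1),leaf_edge=(249.7,206.2),leaf_mid=(271.5,215.2),pivot=(343.3,205.4),stud=(336.9,194)).items()]
o+=[(T,n,uv,.7) for n,uv in dict(spine=(267.3,219.8),jig=(271.3,221.3),leaf_edge=(311.7,223),leaf_mid=(290,221.2),pivot=(213.9,208.2),stud=(209,223.1),A=(208.6,179.3),B=(332,200.3),C=(321.5,262.2),D=(195.5,240.2)).items()]
q,r=fit(o,[578,12,-.17,.6,1.5]);print(q.round(3).tolist())
for (P,n,uv,w),e in zip(o,r): print(n,e.round(1))
for k,v in model(q).items(): print(k,v.round(1))
c=np.array(camera_params('wrist')['T']);print(c.round(2).tolist())
E
```

```text
[575.944, 9.363, -0.184, 0.543, 1.631]
spine [ 0.9 -1.5]
jig [-2.   0.1]
leaf_edge [1.3 1.7]
leaf_mid [ 0.5 -0.7]
pivot [-0.5  0.9]
stud [1.4 0.9]
spine [1.9 0.2]
jig [-0.6  0.2]
leaf_edge [-0.2  0.3]
leaf_mid [0.  0.4]
pivot [0.8 1.4]
stud [ 1.2 -0.5]
A [-0.2 -0.8]
B [-0.3 -1.2]
C [0.2 0.5]
D [-0.2  0.6]
spine [575.9   9.4  33. ]
jig [575.9   9.4   0. ]
pivot [606.7 174.5  44. ]
leaf_edge [ 553.7 -110.2  106.4]
leaf_mid [564.8 -50.4  69.7]
stud [567.9 184.2  59. ]
A [713.7 202.4  18. ]
B [ 642.2 -181.    18. ]
C [ 445.6 -144.3   18. ]
D [517. 239.  18.]
[[0.26, -0.93, -0.27, 255.71], [-0.97, -0.25, -0.07, -681.22], [-0.0, 0.28, -0.96, 374.57], [0.0, 0.0, 0.0, 1.0]]
```

>>> step_arm(targets=[{"dx": 29, "dy": -25, "jaw": 0}, {"dx": 29, "dy": -25, "jaw": 0}, {"dx": 29, "dy": -25, "jaw": 0}, {"dx": 29, "dy": -25, "jaw": 0}, {"dx": 29, "dy": -25, "jaw": 0}, {"dx": 29, "dy": -25, "jaw": 0}, {"dx": 29, "dy": -25, "jaw": 0}, {"dx": 29, "dy": -25, "jaw": 0}, {"dx": 29, "dy": -25, "jaw": 0}, {"dx": 29, "dy": -25, "jaw": 0}], squeeze=20)

```text
validation failed for argument at $.ta...
```

>>> step_arm(targets=[{"dx": 27, "dy": -25, "jaw": 0}, {"dx": 27, "dy": -25, "jaw": 0}, {"dx": 27, "dy": -25, "jaw": 0}, {"dx": 27, "dy": -25, "jaw": 0}, {"dx": 27, "dy": -25, "jaw": 0}, {"rz": 6.4, "dx": 20, "dy": -16}, {"rz": 6.4}, {"rz": 6.4}, {"rz": 6.3}, {"jaw": 0}])

```text
validation failed for argument at $.ta...
```

>>> step_arm(targets=[{"dx": 29, "dy": -25, "dz": 0, "rx": 0, "ry": 0, "rz": 0, "jaw": 0}, {"dx": 29, "dy": -25, "dz": 0, "rx": 0, "ry": 0, "rz": 0, "jaw": 0}, {"dx": 29, "dy": -25, "dz": 0, "rx": 0, "ry": 0, "rz": 0, "jaw": 0}, {"dx": 29, "dy": -25, "dz": 0, "rx": 0, "ry": 0, "rz": 0, "jaw": 0}, {"dx": 29, "dy": -25, "dz": 0, "rx": 0, "ry": 0, "rz": 0, "jaw": 0}, {"dx": 29, "dy": -25, "dz": 0, "rx": 0, "ry": 0, "rz": 0, "jaw": 0}, {"dx": 29, "dy": -25, "dz": 0, "rx": 0, "ry": 0, "rz": 0, "jaw": 0}, {"dx": 29, "dy": -25, "dz": 0, "rx": 0, "ry": 0, "rz": 0, "jaw": 0}, {"dx": 29, "dy": -25, "dz": 0, "rx": 0, "ry": 0, "rz": 0, "jaw": 0}, {"dx": 29, "dy": -25, "dz": 0, "rx": 0, "ry": 0, "rz": 0, "jaw": 0}], squeeze=20)

```text
time_s: 2.23
ee_pos: [403.9, -382.3, 231.6]
eef_rot: [0.991, 0.13, 0.0, 0.0]
contact_force: [1.0, 0.1, -0.4]
width: -0.001
```

>>> step_arm(targets=[{"dx": 27, "dy": -25, "dz": 0, "rx": 0, "ry": 0, "rz": 0, "jaw": 0}, {"dx": 27, "dy": -25, "dz": 0, "rx": 0, "ry": 0, "rz": 0, "jaw": 0}, {"dx": 27, "dy": -25, "dz": 0, "rx": 0, "ry": 0, "rz": 0, "jaw": 0}, {"dx": 27, "dy": -25, "dz": 0, "rx": 0, "ry": 0, "rz": 0, "jaw": 0}, {"dx": 27, "dy": -25, "dz": 0, "rx": 0, "ry": 0, "rz": 0, "jaw": 0}, {"dx": 27, "dy": -25, "dz": 0, "rx": 0, "ry": 0, "rz": 0, "jaw": 0}, {"dx": 27, "dy": -25, "dz": 0, "rx": 0, "ry": 0, "rz": 6.4, "jaw": 0}, {"dx": 0, "dy": 0, "dz": 0, "rx": 0, "ry": 0, "rz": 6.4, "jaw": 0}, {"dx": 0, "dy": 0, "dz": 0, "rx": 0, "ry": 0, "rz": 6.4, "jaw": 0}, {"dx": 0, "dy": 0, "dz": 0, "rx": 0, "ry": 0, "rz": 6.3, "jaw": 0}])

```text
time_s: 3.07
ee_pos: [541.0, -164.6, 231.4]
eef_rot: [0.996, -0.093, 0.0, -0.0]
contact_force: [-0.6, -0.2, 0.1]
width: -0.001
```

```bash
python3 - <<'E'
from fit import *
W=camera_params('wrist');im=capture('wrist')
cv2.imwrite('pics/w0.png',im[:,:,::-1])
q=[575.944,9.363,-.184,.543,1.631]
m=model(q)
for t in ['spine','leaf_edge','leaf_mid','pivot','stud','jig']:
    print(t,[(np.round(u['uv'],1).tolist(),round(u['p'],2)) for u in mark_of(t,'wrist')[:2]],proj(None,m[t],W).round(1))
print({k:proj(None,m[k],W).round(0).tolist() for k in 'ABCD'},state()['ee_pos'],state()['eef_rot'])
E
```

```text
spine [([117.0, 180.7], 0.83)] [118.2 179.6]
leaf_edge [([205.3, 198.5], 0.97), ([127.1, 174.1], 0.52)] [212.6 195.3]
leaf_mid [([151.2, 186.6], 0.74)] [159.8 186.5]
pivot [] [-32.5 182.3]
stud [([207.2, 196.8], 0.39)] [-37.3 220.2]
jig [([127.7, 174.2], 0.6)] [131.1 174.4]
{'A': [-73.0, 91.0], 'B': [272.0, 86.0], 'C': [273.0, 255.0], 'D': [-27.0, 254.0]} [ 540.25631317 -166.0813571   231.37886939] [ 9.95849792e-01 -9.10119851e-02  1.01857347e-04 -1.83329258e-05]
```

View pics/w0.png

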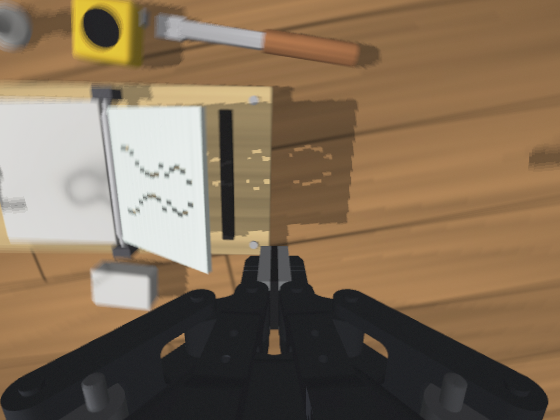

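```bash
python3 - <<'E'
from fit import *
S=camera_params('scene');T=camera_params('top');W=camera_params('wrist')
o=[(S,n,uv,.7) for n,uv in dict(spine=(290.3,221.5),jig=(294.6,227.1),leaf_edge=(249.7,206.2),leaf_mid=(271.5,215.2),pivot=(343.3,205.4),stud=(336.9,194)).items()]
o+=[(T,n,uv,.7) for n,uv in dict(spine=(267.3,219.8),jig=(271.3,221.3),leaf_edge=(311.7,223),leaf_mid=(290,221.2),pivot=(213.9,208.2),stud=(209,223.1),A=(208.6,179.3),B=(332,200.3),C=(321.5,262.2),D=(195.5,240.2)).items()]
o+=[(W,n,uv,.5) for n,uv in dict(spine=(117,180.7),jig=(127.7,174.2),leaf_edge=(205.3,198.5),leaf_mid=(151.2,186.6),B=(272,86),C=(272,252)).items()]
q,r=fit(o,[578,12,-.17,.6,1.5]);print(q.round(3).tolist())
for (P,n,uv,w),e in zip(o,r): print(n,e.round(1),end='; ')
for k,v in model(q).items(): print(k,v.round(1))
E
```

```text
[575.306, 9.513, -0.184, 0.591, 1.636]
spine [ 0.9 -1.6]; jig [-2.1 -0. ]; leaf_edge [2.  0.3]; leaf_mid [ 0.9 -1.4]; pivot [-0.6  0.7]; stud [1.4 0.8]; spine [1.8 0.3]; jig [-0.7  0.3]; leaf_edge [-1.   0.1]; leaf_mid [-0.5  0.3]; pivot [0.8 1.6]; stud [ 1.1 -0.3]; A [-0.3 -0.6]; B [-0.3 -1.1]; C [0.2 0.7]; D [-0.3  0.7]; spine [-0.2 -0.8]; jig [ 1.  -0.2]; leaf_edge [-0.  -0.8]; leaf_mid [2.1 0.1]; B [-0.4 -0.1]; C [-0.4  1.5]; spine [575.3   9.5  33. ]
jig [575.3   9.5   0. ]
pivot [606.  174.7  44. ]
leaf_edge [ 553.8 -106.4  112.2]
leaf_mid [564.5 -48.4  72.6]
stud [567.2 184.5  59. ]
A [712.9 202.6  18. ]
B [ 641.7 -180.8   18. ]
C [ 445.  -144.3   18. ]
D [516.3 239.2  18. ]
```

```bash
cat > plan.py <<'E'
import numpy as np
def rows(p,t,way):  # p=(y,z) jig plane, t tilt deg; way: list of (y,z,tilt,n)
    p=np.array(p,float)
    for y,z,T,n in way:
        q0=p.copy();t0=t
        for k in range(1,n+1):
            tgt=q0+(np.array([y,z])-q0)*k/n;a=np.radians(t)
            d=np.array([np.sin(a),-np.cos(a)]);nn=np.array([np.cos(a),np.sin(a)])
            D=tgt-p;dy=round(-nn@D);dz=round(d@D);p=p-nn*dy+d*dz
            rx=round(t0+(T-t0)*k/n-t,1);t+=rx
            print(dict(dy=dy,dz=dz,rx=rx),p.round(0),round(t,1))
def tcp(l,r=110,h=14.5,over=0,s=30):
    l=np.radians(l);u=np.array([-np.cos(l),np.sin(l)]);w=np.array([-np.sin(l),-np.cos(l)]);sp=np.array([0,33.])
    T=min(35,max(0,90-np.degrees(l)));a=np.radians(T);d=np.array([np.sin(a),-np.cos(a)]);n=np.array([np.cos(a),np.sin(a)])
    if np.degrees(l)<55: p=sp+142*u+3*w+s*d-h*n
    else: p=sp+r*u+3*w-h*n
    return p[0],p[1],T
E
python3 - <<'E'
from plan import *
rows((-179,231.4),0,[(-165,125,35,6),(-128,74,35,4)])
print()
w=[tcp(l)+(n,) for l,n in [(34,1),(40,1),(45,1),(50,1),(55,1)]+[(l,1) for l in range(60,181,5)]]
for l,x in zip([34,40,45,50]+list(range(55,181,5)),w):pass
rows((-128,74),35,w)
E
```

```text
{'dy': -2, 'dz': 18, 'rx': 5.8} [-177.  213.] 5.8
{'dy': -1, 'dz': 18, 'rx': 5.9} [-174.  196.] 11.7
{'dy': 1, 'dz': 17, 'rx': 5.8} [-172.  179.] 17.5
{'dy': 4, 'dz': 18, 'rx': 5.8} [-170.  160.] 23.3
{'dy': 4, 'dz': 17, 'rx': 5.9} [-167.  143.] 29.2
{'dy': 7, 'dz': 17, 'rx': 5.8} [-165.  125.] 35.0
{'dy': 0, 'dz': 16, 'rx': 0.0} [-156.  112.] 35.0
{'dy': -1, 'dz': 15, 'rx': 0.0} [-146.  100.] 35.0
{'dy': 0, 'dz': 16, 'rx': 0.0} [-137.   87.] 35.0
{'dy': 0, 'dz': 16, 'rx': 0.0} [-128.   74.] 35.0

{'dy': -13, 'dz': 6, 'rx': 0.0} [-114.   77.] 35.0
{'dy': -14, 'dz': -5, 'rx': 0.0} [-105.   89.] 35.0
{'dy': -12, 'dz': -3, 'rx': 0.0} [-97.  98.] 35.0
{'dy': -12, 'dz': -2, 'rx': 0.0} [-89. 107.] 35.0
{'dy': -13, 'dz': 1, 'rx': 0.0} [-77. 113.] 35.0
{'dy': -9, 'dz': -1, 'rx': np.float64(-5.0)} [-70. 119.] 30.0
{'dy': -10, 'dz': -1, 'rx': np.float64(-5.0)} [-62. 125.] 25.0
{'dy': -10, 'dz': -1, 'rx': np.float64(-5.0)} [-54. 130.] 20.0
{'dy': -9, 'dz': -1, 'rx': np.float64(-5.0)} [-46. 134.] 15.0
{'dy': -10, 'dz': -2, 'rx': np.float64(-5.0)} [-36. 139.] 10.0
{'dy': -10, 'dz': -1, 'rx': np.f
[... 438 characters left out ...]
30.] 0.0
{'dy': -8, 'dz': 5, 'rx': np.float64(0.0)} [ 46. 125.] 0.0
{'dy': -8, 'dz': 6, 'rx': np.float64(0.0)} [ 54. 119.] 0.0
{'dy': -7, 'dz': 6, 'rx': np.float64(0.0)} [ 61. 113.] 0.0
{'dy': -7, 'dz': 7, 'rx': np.float64(0.0)} [ 68. 106.] 0.0
{'dy': -6, 'dz': 8, 'rx': np.float64(0.0)} [74. 98.] 0.0
{'dy': -5, 'dz': 8, 'rx': np.float64(0.0)} [79. 90.] 0.0
{'dy': -5, 'dz': 8, 'rx': np.float64(0.0)} [84. 82.] 0.0
{'dy': -4, 'dz': 9, 'rx': np.float64(0.0)} [88. 73.] 0.0
{'dy': -3, 'dz': 9, 'rx': np.float64(0.0)} [91. 64.] 0.0
{'dy': -2, 'dz': 9, 'rx': np.float64(0.0)} [93. 55.] 0.0
{'dy': -2, 'dz': 10, 'rx': np.float64(0.0)} [95. 45.] 0.0
{'dy': 0, 'dz': 9, 'rx': np.float64(0.0)} [95. 36.] 0.0
```

>>> step_arm(targets=[{"dx": 2, "dy": -2, "dz": 18, "rx": 5.8, "ry": 0, "rz": 0, "jaw": 0}, {"dx": 0, "dy": -1, "dz": 18, "rx": 5.9, "ry": 0, "rz": 0, "jaw": 0}, {"dx": 0, "dy": 1, "dz": 17, "rx": 5.8, "ry": 0, "rz": 0, "jaw": 0}, {"dx": 0, "dy": 4, "dz": 18, "rx": 5.8, "ry": 0, "rz": 0, "jaw": 0}, {"dx": 0, "dy": 4, "dz": 17, "rx": 5.9, "ry": 0, "rz": 0, "jaw": 0}, {"dx": 0, "dy": 7, "dz": 17, "rx": 5.8, "ry": 0, "rz": 0, "jaw": 0}, {"dx": 0, "dy": 0, "dz": 16, "rx": 0, "ry": 0, "rz": 0, "jaw": 0}, {"dx": 0, "dy": -1, "dz": 15, "rx": 0, "ry": 0, "rz": 0, "jaw": 0}, {"dx": 0, "dy": 0, "dz": 16, "rx": 0, "ry": 0, "rz": 0, "jaw": 0}, {"dx": 0, "dy": 0, "dz": 16, "rx": 0, "ry": 0, "rz": 0, "jaw": 0}])

```text
time_s: 4.25
ee_pos: [551.8, -116.8, 73.0]
eef_rot: [0.95, -0.088, 0.028, -0.299]
contact_force: [-0.3, 0.6, -0.1]
width: -0.006
```

```bash
cat >> h.py <<'E'
def jigpose(o=(575.3,9.5),a=-.184):
    from scipy.spatial.transform import Rotation as R
    s=state();p=s['ee_pos'];d=p[:2]-np.array(o);c,n=np.cos(a),np.sin(a)
    M=R.from_euler('z',-a).as_matrix()@R.from_quat(s['eef_rot']).as_matrix()
    print('t',round(s['time_s'],2),'jig tcp',np.round([c*d[0]+n*d[1],-n*d[0]+c*d[1],p[2]],1),'tilt',np.degrees(np.arctan2(M[1,2],-M[2,2])).round(1),'toolx',M[:,0].round(2),'F',np.round(s['contact_force'],1))
E
python3 - <<'E'
from h import *
jigpose();cv2.imwrite('pics/s2.png',cv2.resize(capture('scene')[150:300,180:400,::-1],(800,545),interpolation=cv2.INTER_CUBIC))
E
```

```text
t 4.25 jig tcp [  -0.  -128.4   73. ] tilt 35.0 toolx [ 1. -0.  0.] F [-0.3  0.6 -0.1]
```

View pics/s2.png

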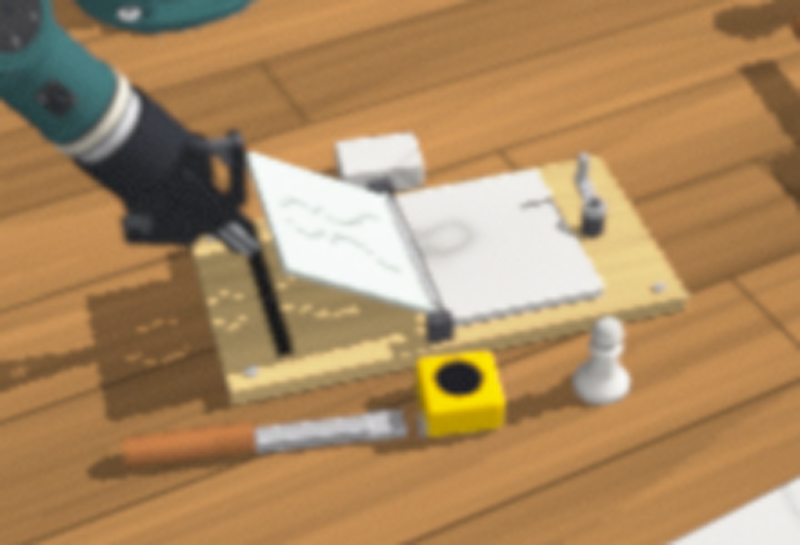

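The fingertips sit under the free edge (crop about 250,240), clear of the leaf. I'll start lifting.

>>> step_arm(targets=[{"dx": 0, "dy": -7, "dz": 3, "rx": 0, "ry": 0, "rz": 0, "jaw": 0}, {"dx": 0, "dy": -6, "dz": 3, "rx": 0, "ry": 0, "rz": 0, "jaw": 0}, {"dx": 0, "dy": -7, "dz": -2, "rx": 0, "ry": 0, "rz": 0, "jaw": 0}, {"dx": 0, "dy": -7, "dz": -3, "rx": 0, "ry": 0, "rz": 0, "jaw": 0}, {"dx": 0, "dy": -12, "dz": -3, "rx": 0, "ry": 0, "rz": 0, "jaw": 0}, {"dx": 0, "dy": -12, "dz": -2, "rx": 0, "ry": 0, "rz": 0, "jaw": 0}, {"dx": 0, "dy": -13, "dz": 1, "rx": 0, "ry": 0, "rz": 0, "jaw": 0}, {"dx": 0, "dy": -9, "dz": -1, "rx": -5, "ry": 0, "rz": 0, "jaw": 0}, {"dx": 0, "dy": -10, "dz": -1, "rx": -5, "ry": 0, "rz": 0, "jaw": 0}, {"dx": 0, "dy": -10, "dz": -1, "rx": -5, "ry": 0, "rz": 0, "jaw": 0}])

```text
time_s: 5.13
ee_pos: [565.4, -43.1, 131.6]
eef_rot: [0.981, -0.091, 0.017, -0.171]
contact_force: [-0.5, -2.0, -3.1]
width: -0.0
```

```bash
python3 - <<'E'
from h import *
jigpose();cv2.imwrite('pics/s3.png',cv2.resize(capture('scene')[120:300,180:400,::-1],(733,600),interpolation=cv2.INTER_CUBIC))
E
```

```text
t 5.13 jig tcp [-1.000e-01 -5.350e+01  1.316e+02] tilt 19.8 toolx [ 1. -0.  0.] F [-0.5 -2.  -3.1]
```

View pics/s3.png

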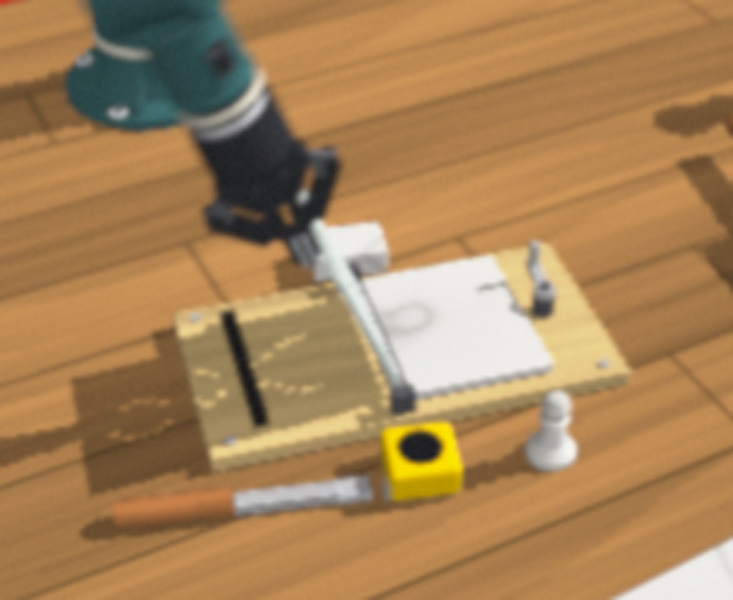

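The leaf is now steep, with the fingertips behind it (crop about 305,240) and about 4 N of push. I'll continue over the top.

>>> step_arm(targets=[{"dx": 0, "dy": -9, "dz": -1, "rx": -5, "ry": 0, "rz": 0, "jaw": 0}, {"dx": 0, "dy": -10, "dz": -2, "rx": -5, "ry": 0, "rz": 0, "jaw": 0}, {"dx": 0, "dy": -10, "dz": -1, "rx": -5, "ry": 0, "rz": 0, "jaw": 0}, {"dx": 0, "dy": -9, "dz": -1, "rx": -5, "ry": 0, "rz": 0, "jaw": 0}, {"dx": 0, "dy": -10, "dz": 0, "rx": 0, "ry": 0, "rz": 0, "jaw": 0}, {"dx": 0, "dy": -10, "dz": 1, "rx": 0, "ry": 0, "rz": 0, "jaw": 0}, {"dx": 0, "dy": -9, "dz": 2, "rx": 0, "ry": 0, "rz": 0, "jaw": 0}, {"dx": 0, "dy": -9, "dz": 3, "rx": 0, "ry": 0, "rz": 0, "jaw": 0}, {"dx": 0, "dy": -9, "dz": 3, "rx": 0, "ry": 0, "rz": 0, "jaw": 0}, {"dx": 0, "dy": -9, "dz": 4, "rx": 0, "ry": 0, "rz": 0, "jaw": 0}])

```text
time_s: 6.02
ee_pos: [581.6, 46.2, 129.6]
eef_rot: [0.996, -0.093, -0.001, -0.0]
contact_force: [-1.5, -1.2, 3.6]
width: -0.001
```

>>> step_arm(targets=[{"dx": 0, "dy": -8, "dz": 5, "rx": 0, "ry": 0, "rz": 0, "jaw": 0}, {"dx": 0, "dy": -8, "dz": 6, "rx": 0, "ry": 0, "rz": 0, "jaw": 0}, {"dx": 0, "dy": -7, "dz": 6, "rx": 0, "ry": 0, "rz": 0, "jaw": 0}, {"dx": 0, "dy": -7, "dz": 7, "rx": 0, "ry": 0, "rz": 0, "jaw": 0}, {"dx": 0, "dy": -6, "dz": 8, "rx": 0, "ry": 0, "rz": 0, "jaw": 0}, {"dx": 0, "dy": -5, "dz": 8, "rx": 0, "ry": 0, "rz": 0, "jaw": 0}, {"dx": 0, "dy": -5, "dz": 8, "rx": 0, "ry": 0, "rz": 0, "jaw": 0}, {"dx": 0, "dy": -4, "dz": 9, "rx": 0, "ry": 0, "rz": 0, "jaw": 0}, {"dx": 0, "dy": -3, "dz": 9, "rx": 0, "ry": 0, "rz": 0, "jaw": 0}, {"dx": 0, "dy": -2, "dz": 9, "rx": 0, "ry": 0, "rz": 0, "jaw": 0}])

```text
time_s: 6.85
ee_pos: [591.8, 102.3, 53.9]
eef_rot: [0.996, -0.091, -0.0, -0.0]
contact_force: [-0.6, 1.1, 0.9]
width: -0.002
```

```bash
python3 - <<'E'
from h import *
jigpose()
E
```

```text
t 6.85 jig tcp [-0.7 94.3 53.9] tilt 0.0 toolx [ 1.  0. -0.] F [-0.6  1.1  0.9]
```

>>> step_arm(targets=[{"dx": 0, "dy": -1, "dz": 5, "rx": 0, "ry": 0, "rz": 0, "jaw": 0}, {"dx": 0, "dy": 0, "dz": 4, "rx": 0, "ry": 0, "rz": 0, "jaw": 0}, {"dx": 0, "dy": 0, "dz": 4, "rx": 0, "ry": 0, "rz": 0, "jaw": 0}, {"dx": 0, "dy": 0, "dz": 3, "rx": 0, "ry": 0, "rz": 0, "jaw": 0}, {"dx": 0, "dy": 0, "dz": 1, "rx": 0, "ry": 0, "rz": 0, "jaw": 0}, {"dx": 0, "dy": 0, "dz": 1, "rx": 0, "ry": 0, "rz": 0, "jaw": 0}, {"dx": 0, "dy": 0, "dz": 1, "rx": 0, "ry": 0, "rz": 0, "jaw": 0}, {"dx": 0, "dy": 0, "dz": 0, "rx": 0, "ry": 0, "rz": 0, "jaw": 0}, {"dx": 0, "dy": 0, "dz": 0, "rx": 0, "ry": 0, "rz": 0, "jaw": 0}, {"dx": 0, "dy": 0, "dz": 0, "rx": 0, "ry": 0, "rz": 0, "jaw": 0}])

```text
time_s: 7.68
ee_pos: [591.8, 102.1, 36.1]
eef_rot: [0.996, -0.092, -0.0, 0.0]
contact_force: [-1.2, -0.2, 2.4]
width: -0.002
```

>>> step_arm(targets=[{"dx": 0, "dy": 0, "dz": 1, "rx": 0, "ry": 0, "rz": 0, "jaw": 0}, {"dx": 0, "dy": 0, "dz": 1, "rx": 0, "ry": 0, "rz": 0, "jaw": 0}, {"dx": 0, "dy": 0, "dz": 0, "rx": 0, "ry": 0, "rz": 0, "jaw": 0}, {"dx": 0, "dy": 0, "dz": 0, "rx": 0, "ry": 0, "rz": 0, "jaw": 0}, {"dx": 0, "dy": 0, "dz": 0, "rx": 0, "ry": 0, "rz": 0, "jaw": 0}, {"dx": 0, "dy": 0, "dz": 0, "rx": 0, "ry": 0, "rz": 0, "jaw": 0}, {"dx": 0, "dy": 0, "dz": 0, "rx": 0, "ry": 0, "rz": 0, "jaw": 0}, {"dx": 0, "dy": 0, "dz": 0, "rx": 0, "ry": 0, "rz": 0, "jaw": 0}, {"dx": 0, "dy": 0, "dz": 0, "rx": 0, "ry": 0, "rz": 0, "jaw": 0}, {"dx": 0, "dy": 0, "dz": 0, "rx": 0, "ry": 0, "rz": 0, "jaw": 0}])

```text
time_s: 8.52
ee_pos: [591.8, 102.1, 36.0]
eef_rot: [0.996, -0.092, -0.0, -0.0]
contact_force: [-4.9, -0.4, 16.4]
width: -0.001
```

>>> step_arm(targets=[{"dx": 0, "dy": 0, "dz": -20, "rx": 0, "ry": 0, "rz": 0, "jaw": 0}, {"dx": 0, "dy": 0, "dz": -30, "rx": 0, "ry": 0, "rz": 0, "jaw": 0}, {"dx": 0, "dy": 0, "dz": -30, "rx": 0, "ry": 0, "rz": 0, "jaw": 0}, {"dx": 0, "dy": 0, "dz": -20, "rx": 0, "ry": 0, "rz": 0, "jaw": 0}, {"dx": -8, "dy": -24, "dz": 0, "rx": 0, "ry": 0, "rz": 0, "jaw": 0}, {"dx": -8, "dy": -24, "dz": 0, "rx": 0, "ry": 0, "rz": 0, "jaw": 0}, {"dx": -8, "dy": -24, "dz": 0, "rx": 0, "ry": 0, "rz": 0, "jaw": 0}, {"dx": -8, "dy": -24, "dz": 0, "rx": 0, "ry": 0, "rz": 0, "jaw": 0}, {"dx": -8, "dy": -20, "dz": 0, "rx": 0, "ry": 0, "rz": 0, "jaw": 0}, {"dx": 0, "dy": 0, "dz": 0, "rx": 0, "ry": 0, "rz": 0, "jaw": 0}])

```text
time_s: 9.35
ee_pos: [572.5, 230.7, 133.7]
eef_rot: [0.996, -0.087, -0.0, -0.002]
contact_force: [-0.8, 1.3, -0.5]
width: 0.001
```

```bash
python3 - <<'E'
from fit import *
jigpose();W=camera_params('wrist');im=capture('wrist')
cv2.imwrite('pics/w1.png',im[:,:,::-1]);m=model([575.3,9.5,-.184,3.14,1.636])
capture('top');capture('scene')
for c in ['wrist','top','scene']:
  P=W if c=='wrist' else camera_params(c)
  for t in ['pivot','stud','leaf_edge']:
    print(c,t,[(np.round(u['uv'],1).tolist(),round(u['p'],2)) for u in mark_of(t,c)[:2]],proj(None,m[t],P).round(1))
E
```

```text
t 9.35 jig tcp [-43.2 216.9 133.7] tilt 0.2 toolx [ 1.    0.01 -0.  ] F [-0.8  1.3 -0.5]
wrist pivot [([341.4, 151.3], 0.9)] [341.2 154.7]
wrist stud [([331.2, 207.3], 0.59)] [338.  211.5]
wrist leaf_edge [([366.5, 149.6], 0.69), ([546.0, 157.0], 0.35)] [371.4 153.5]
top pivot [([213.3, 210.0], 0.71)] [215.  210.5]
top stud [([210.5, 221.5], 0.54), ([269.2, 220.8], 0.25)] [210.6 222.6]
top leaf_edge [([223.4, 212.5], 0.69)] [224.  212.5]
scene pivot [([307.7, 261.2], 0.64), ([342.6, 203.6], 0.59)] [342.5 206.5]
scene stud [([337.2, 196.2], 0.4), ([248.5, 273.8], 0.35)] [338.9 195.1]
scene leaf_edge [([331.0, 209.2], 0.94), ([246.4, 273.5], 0.29)] [334.5 210.6]
```

View pics/w1.png

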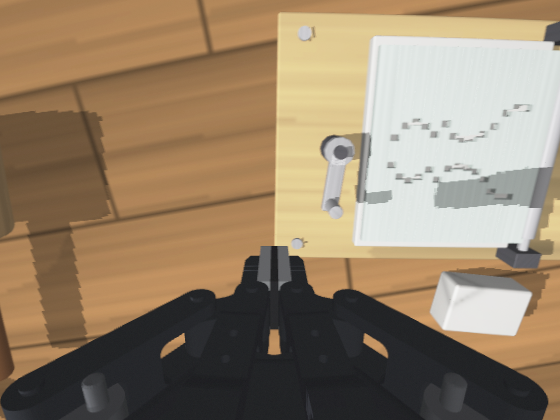

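The wrist picture shows the leaf flat on the tile (edge at about column 365). The catch is still open, with the hub at 340,151 and the stud at 333,209. Next I'll go down on the stud's +y side and push.

>>> step_arm(targets=[{"dx": 0, "dy": 0, "dz": 16, "rx": 0, "ry": 0, "rz": 0, "jaw": 0}, {"dx": 0, "dy": 0, "dz": 16, "rx": 0, "ry": 0, "rz": 0, "jaw": 0}, {"dx": 0, "dy": 0, "dz": 16, "rx": 0, "ry": 0, "rz": 0, "jaw": 0}, {"dx": 0, "dy": 0, "dz": 16, "rx": 0, "ry": 0, "rz": 0, "jaw": 0}, {"dx": 0, "dy": 0, "dz": 15, "rx": 0, "ry": 0, "rz": 0, "jaw": 0}, {"dx": 0, "dy": 8, "dz": 0, "rx": 0, "ry": 0, "rz": 0, "jaw": 0}, {"dx": 0, "dy": 8, "dz": 0, "rx": 0, "ry": 0, "rz": 0, "jaw": 0}, {"dx": 0, "dy": 6, "dz": 0, "rx": 0, "ry": 0, "rz": 0, "jaw": 0}, {"dx": 0, "dy": 6, "dz": 0, "rx": 0, "ry": 0, "rz": 0, "jaw": 0}, {"dx": 0, "dy": 6, "dz": 0, "rx": 0, "ry": 0, "rz": 0, "jaw": 0}])

```text
time_s: 10.78
ee_pos: [568.5, 189.8, 56.1]
eef_rot: [0.996, -0.092, 0.001, -0.001]
contact_force: [1.6, 0.3, -0.9]
width: 0.003
```

```bash
python3 - <<'E'
from h import *
jigpose();a=capture('scene')[160:270,250:400,::-1]
b=capture('wrist')[90:310,180:480,::-1]
f=lambda i:cv2.resize(i,(400,293),interpolation=cv2.INTER_CUBIC)
cv2.imwrite('pics/c1.png',np.hstack([f(a),f(b)]))
E
```

```text
t 10.78 jig tcp [-39.7 176.   56.1] tilt 0.1 toolx [1. 0. 0.] F [ 1.6  0.3 -0.9]
```

View pics/c1.png

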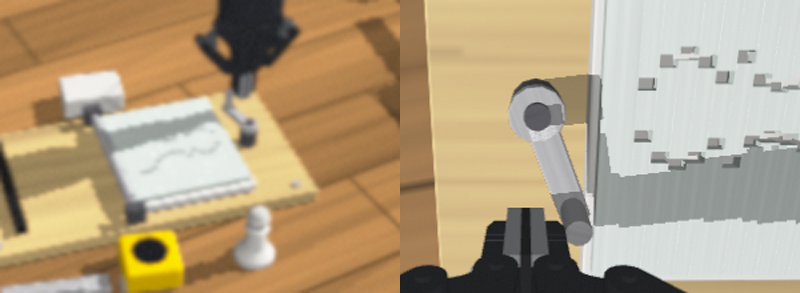

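The stud is being pushed and the bar has started to turn (about 1.2 rad). I'll continue round the arc.

>>> step_arm(targets=[{"dx": 0, "dy": 8, "dz": 0, "rx": 0, "ry": 0, "rz": 0, "jaw": 0}, {"dx": 0, "dy": 8, "dz": 0, "rx": 0, "ry": 0, "rz": 0, "jaw": 0}, {"dx": 2, "dy": 7, "dz": 0, "rx": 0, "ry": 0, "rz": 0, "jaw": 0}, {"dx": 3, "dy": 7, "dz": 0, "rx": 0, "ry": 0, "rz": 0, "jaw": 0}, {"dx": 4, "dy": 7, "dz": 0, "rx": 0, "ry": 0, "rz": 0, "jaw": 0}, {"dx": 4, "dy": 6, "dz": 0, "rx": 0, "ry": 0, "rz": 0, "jaw": 0}, {"dx": 3, "dy": 2, "dz": 0, "rx": 0, "ry": 0, "rz": 0, "jaw": 0}, {"dx": 3, "dy": 2, "dz": 0, "rx": 0, "ry": 0, "rz": 0, "jaw": 0}, {"dx": 2, "dy": 1, "dz": 0, "rx": 0, "ry": 0, "rz": 0, "jaw": 0}, {"dx": 0, "dy": 0, "dz": 0, "rx": 0, "ry": 0, "rz": 0, "jaw": 0}])

```text
time_s: 11.72
ee_pos: [580.0, 138.6, 54.9]
eef_rot: [0.996, -0.092, 0.0, 0.0]
contact_force: [0.3, 0.8, -0.1]
width: -0.004
```

```bash
python3 - <<'E'
from h import *
jigpose()
E
```

```text
t 11.72 jig tcp [-19.  127.8  54.9] tilt -0.0 toolx [1. 0. 0.] F [ 0.3  0.8 -0.1]
```

>>> step_arm(targets=[{"dx": 1, "dy": 0, "dz": 0, "rx": 0, "ry": 0, "rz": 0, "jaw": 0}, {"dx": 1, "dy": 0, "dz": 0, "rx": 0, "ry": 0, "rz": 0, "jaw": 0}, {"dx": 1, "dy": 0, "dz": 0, "rx": 0, "ry": 0, "rz": 0, "jaw": 0}, {"dx": 1, "dy": 0, "dz": 0, "rx": 0, "ry": 0, "rz": 0, "jaw": 0}, {"dx": 0, "dy": 0, "dz": 0, "rx": 0, "ry": 0, "rz": 0, "jaw": 0}, {"dx": 0, "dy": 0, "dz": 0, "rx": 0, "ry": 0, "rz": 0, "jaw": 0}, {"dx": 0, "dy": 0, "dz": 0, "rx": 0, "ry": 0, "rz": 0, "jaw": 0}, {"dx": 0, "dy": 0, "dz": 0, "rx": 0, "ry": 0, "rz": 0, "jaw": 0}, {"dx": 0, "dy": 0, "dz": 0, "rx": 0, "ry": 0, "rz": 0, "jaw": 0}, {"dx": 0, "dy": 0, "dz": 0, "rx": 0, "ry": 0, "rz": 0, "jaw": 0}])

```text
time_s: 12.55
ee_pos: [583.6, 138.9, 55.0]
eef_rot: [0.996, -0.091, 0.0, -0.0]
contact_force: [-1.0, 0.3, -0.9]
width: 0.0
```

```bash
python3 - <<'E'
from h import *
jigpose();a=capture('scene')[160:270,250:400,::-1]
b=capture('wrist')[90:310,180:480,::-1]
f=lambda i:cv2.resize(i,(400,293),interpolation=cv2.INTER_CUBIC)
cv2.imwrite('pics/c2.png',np.hstack([f(a),f(b)]))
E
```

```text
t 12.55 jig tcp [-15.5 128.7  55. ] tilt 0.0 toolx [1. 0. 0.] F [-1.   0.3 -0.9]
```

View pics/c2.png

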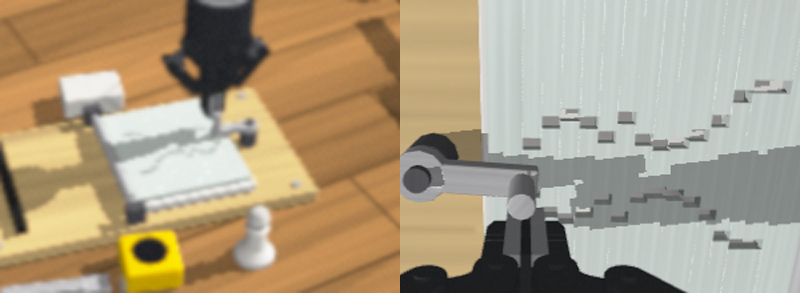

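The bar points nearly squarely over the leaf, but I feel no stop yet. I'll push on until there's resistance.

>>> step_arm(targets=[{"dx": 1, "dy": 0, "dz": 0, "rx": 0, "ry": 0, "rz": 0, "jaw": 0}, {"dx": 0, "dy": 0, "dz": 0, "rx": 0, "ry": 0, "rz": 0, "jaw": 0}, {"dx": 1, "dy": 0, "dz": 0, "rx": 0, "ry": 0, "rz": 0, "jaw": 0}, {"dx": 0, "dy": 0, "dz": 0, "rx": 0, "ry": 0, "rz": 0, "jaw": 0}, {"dx": 1, "dy": 0, "dz": 0, "rx": 0, "ry": 0, "rz": 0, "jaw": 0}, {"dx": 0, "dy": 0, "dz": 0, "rx": 0, "ry": 0, "rz": 0, "jaw": 0}, {"dx": 0, "dy": 0, "dz": 0, "rx": 0, "ry": 0, "rz": 0, "jaw": 0}, {"dx": 0, "dy": 0, "dz": 0, "rx": 0, "ry": 0, "rz": 0, "jaw": 0}, {"dx": 0, "dy": 0, "dz": 0, "rx": 0, "ry": 0, "rz": 0, "jaw": 0}, {"dx": 0, "dy": 0, "dz": 0, "rx": 0, "ry": 0, "rz": 0, "jaw": 0}])

```text
time_s: 13.48
ee_pos: [586.3, 137.9, 55.0]
eef_rot: [0.996, -0.092, -0.0, 0.0]
contact_force: [-1.1, -0.9, 0.4]
width: 0.003
```

```bash
python3 - <<'E'
from h import *
jigpose()
E
```

```text
t 13.48 jig tcp [-12.6 128.3  55. ] tilt -0.0 toolx [ 1.  0. -0.] F [-1.1 -0.9  0.4]
```

>>> step_arm(targets=[{"dx": 1, "dy": 0, "dz": 0, "rx": 0, "ry": 0, "rz": 0, "jaw": 0}, {"dx": 0, "dy": 0, "dz": 0, "rx": 0, "ry": 0, "rz": 0, "jaw": 0}, {"dx": 1, "dy": 0, "dz": 0, "rx": 0, "ry": 0, "rz": 0, "jaw": 0}, {"dx": 0, "dy": 0, "dz": 0, "rx": 0, "ry": 0, "rz": 0, "jaw": 0}, {"dx": 1, "dy": 0, "dz": 0, "rx": 0, "ry": 0, "rz": 0, "jaw": 0}, {"dx": 0, "dy": 0, "dz": 0, "rx": 0, "ry": 0, "rz": 0, "jaw": 0}, {"dx": 0, "dy": 0, "dz": 0, "rx": 0, "ry": 0, "rz": 0, "jaw": 0}, {"dx": 0, "dy": 0, "dz": 0, "rx": 0, "ry": 0, "rz": 0, "jaw": 0}, {"dx": 0, "dy": 0, "dz": 0, "rx": 0, "ry": 0, "rz": 0, "jaw": 0}, {"dx": 0, "dy": 0, "dz": 0, "rx": 0, "ry": 0, "rz": 0, "jaw": 0}])

```text
time_s: 14.32
ee_pos: [586.6, 137.9, 54.7]
eef_rot: [0.996, -0.091, -0.003, 0.0]
contact_force: [-6.0, 0.5, 4.9]
width: -0.001
```

```bash
python3 - <<'E'
from h import *
jigpose();W=camera_params('wrist');b=capture('wrist')[90:310,180:480,::-1]
cv2.imwrite('pics/c3.png',cv2.resize(b,(600,440),interpolation=cv2.INTER_CUBIC))
for t in ['stud','pivot']:
    m=mark_of(t,'wrist')[:1];z=59 if t=='stud' else 44
    for u in m:
        p=atz('wrist',u['uv'],z,W)-[575.3,9.5,0];c,n=np.cos(.184),-np.sin(.184)
        print(t,u['p'],u['uv'],c*p[0]+n*p[1],-n*p[0]+c*p[1])
E
```

```text
t 14.32 jig tcp [-12.4 128.3  54.7] tilt -0.1 toolx [ 1.    0.   -0.01] F [-6.   0.5  4.9]
stud 0.74 [270.6, 236.1] 2.6015696459942177 130.50922148523114
pivot 0.61 [194.2, 226.6] 1.8036369398173981 171.19347133916398
```

View pics/c3.png

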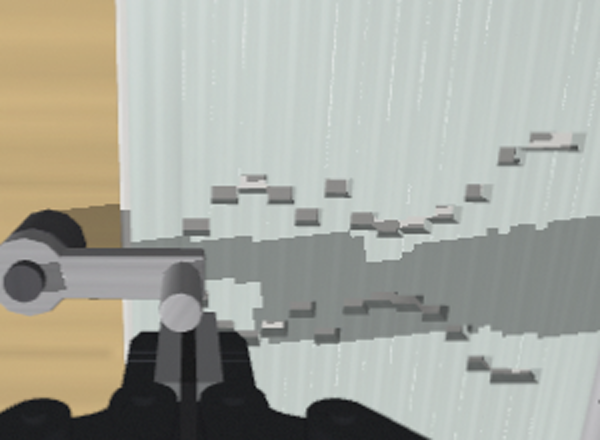

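The tool stopped at x = -12.4 under 6 N, and the bar is square to the leaf edge (hub and stud within 1 mm in jig x). I'll back off and lift clear.

>>> step_arm(targets=[{"dx": -6, "dy": 0, "dz": 0, "rx": 0, "ry": 0, "rz": 0, "jaw": 0}, {"dx": -12, "dy": 0, "dz": 0, "rx": 0, "ry": 0, "rz": 0, "jaw": 0}, {"dx": -12, "dy": 0, "dz": 0, "rx": 0, "ry": 0, "rz": 0, "jaw": 0}, {"dx": 0, "dy": 0, "dz": -20, "rx": 0, "ry": 0, "rz": 0, "jaw": 0}, {"dx": 0, "dy": 0, "dz": -30, "rx": 0, "ry": 0, "rz": 0, "jaw": 0}, {"dx": 0, "dy": 0, "dz": -30, "rx": 0, "ry": 0, "rz": 0, "jaw": 0}, {"dx": 0, "dy": 0, "dz": -30, "rx": 0, "ry": 0, "rz": 0, "jaw": 0}, {"dx": 0, "dy": 0, "dz": -20, "rx": 0, "ry": 0, "rz": 0, "jaw": 0}, {"dx": 0, "dy": 0, "dz": 0, "rx": 0, "ry": 0, "rz": 0, "jaw": 0}, {"dx": 0, "dy": 0, "dz": 0, "rx": 0, "ry": 0, "rz": 0, "jaw": 0}])

```text
time_s: 15.3
ee_pos: [560.2, 143.6, 186.1]
eef_rot: [0.996, -0.091, 0.002, -0.001]
contact_force: [-0.1, 1.1, -0.9]
width: -0.002
```

```bash
python3 - <<'E'
from h import *
jigpose();a=capture('scene')[150:300,200:420,::-1];b=capture('wrist')[:,:,::-1]
cv2.imwrite('pics/f.png',np.hstack([cv2.resize(a,(400,300),interpolation=cv2.INTER_CUBIC),cv2.resize(b,(400,300))]))
E
```

```text
t 15.3 jig tcp [-39.4 129.  186.1] tilt 0.1 toolx [1. 0. 0.] F [-0.1  1.1 -0.9]
```

View pics/f.png

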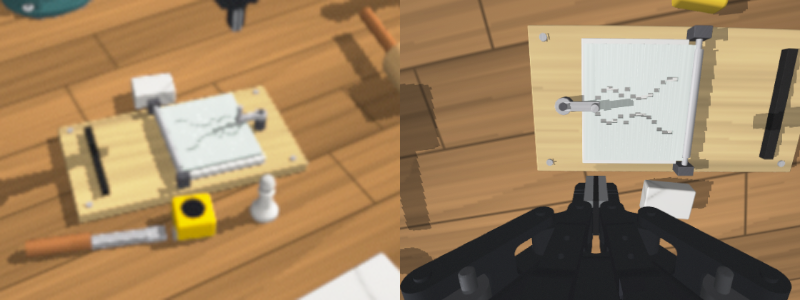

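The leaf is flat, the catch bar points over it, the loose things look unmoved and the gripper is clear. Handing in.

```bash
python3 -c "
from station import *
print(job_done())"
```

```text
the job is handed in; nothing more can be done
None
```

I folded the leaf flat onto the tile, pushed the catch round to its stop, and handed the job in at about 15.3 s. `job_done()` gives no verdict, so the result rests on my own checks below.

- **Leaf:** I lifted it from underneath with the shut fingertips and followed its arc over the spine. At the end I pressed it down at 16 N, and the tip held at z = 36.0 mm, the stated height of the flat leaf's top. The pictures also show it flat.
- **Catch:** I pushed it by the stud only, after the leaf was down. It stopped hard at about 6 N. The network marks put the stud within 1 mm of the pivot in jig x, so the bar points squarely over the leaf.
- **Stop position:** It came about 3 to 4 mm farther on than I had worked out. The final marks also put the pivot about 2 to 3 mm off my fit. I put this down to the fit and to the fingers being narrower than I assumed, and did not look further.
- **Surroundings:** The last pictures show no bystander near the jig moved. I did not check the pot and spray again, but the arm's path stayed well clear of them. The gripper ended about 150 mm above the leaf and touching nothing.

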